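# Hang the slide carrier in the seat of the lipped rail

## Task

Hang the slide carrier on the rail: lift its hook over the upright lip on the robot's side, lower it into the channel behind, and move it along the channel until its foot drops fully home into the pocket in the channel's floor; nobody has measured where along the rail that pocket is. Leave the carrier hanging there upright and still, without tipping it on the way or disturbing the beaker, the timer or the pipette.

Things in the scene. Friction and masses are not known exactly. Their poses are not given: they have to be found in the camera images.
- carrier: Steel slide carrier, loose, 0.33 to 0.62 kg, 198 mm high, standing upright on the bench. Origin: centre of its underside, z up. Below: a basket with glass slides, 70 mm (x) by 64 mm (y), 63 mm high. Above: a C-shaped hook (see carrier_hook). The centre of mass lies under the shoe, within 3 mm of x = 0, so it hangs upright from the tab or the shoe
- carrier_hook (a point): middle of the C-shaped hook's upright stem (carrier x -41, z 110 mm). The hook is 10 mm thick along y and opens to the carrier's +x: lower arm at z 60 to 68 mm, stem at x -46 to -36 mm, bridge at z 152 to 162 mm from x -46 to +12 mm; from the bridge a finger points down at x = 0 (8 mm thick along x) and ends in the shoe
- carrier_shoe (a point): centre of the underside of the shoe, the foot of the hook's finger (carrier x 0, y 0, z 118 mm): 30 mm long along y, 8 mm thick along x, 10 mm high; axes as the carrier. There are 34 mm of free height between this point and the bridge, 50 mm between it and the lower arm
- carrier_tab (a point): centre of the grip tab on top of the bridge (carrier x 0, y 0, z 182 mm); upright plate 10 mm thick along y, 24 mm wide along x, standing free 20 mm below and 16 mm above this point
- rail: Aluminium rail on a stand, fixed to the bench, 330 mm long (y), base plate 90 mm deep (x) and 6 mm thick. Origin: centre of the base plate's underside, z up. The rail is a channel along y, open at the top, between two grey end housings (y 110 to 160 mm either side, 30 mm deep, 18 mm above the floor of the channel). Posts only at y 140 to 160 mm either side; free space below the channel
- rail_track (a point): middle of the channel, on the level of its floor (rail x 0, y 0, z 150 mm). Axes as the rail: x away from the robot, across the channel; y along it. Channel 16 mm wide, running from y -110 to +110 mm; its underside is 16 mm below this point. The shoe's underside reads 0 mm here on the plain floor and -12 mm in the pocket
- rail_lip (a point): top of the front wall (anti-jump lip, on the robot's side), middle of its length: rail x -10, z 166 mm. Front and back wall are alike, 4 mm thick, 16 mm above the floor. To pass over the lip the shoe's underside must be 16 to 34 mm above the floor: higher, the hook's lower arm strikes the channel from below
- rail_pocket_range (a point): a point on the floor at mid-length (same point as rail_track). The pocket is a gap in the floor 40 mm long (y), 12 mm deep, as wide as the channel; its centre lies anywhere from y -40 to +40 mm from here, differs from run to run and is not measured. The rest of the floor is level white plastic, slippery: about 0.5 to 1.5 N slides the carrier; in the pocket its end stops the shoe. A push is best low, just above the walls; over 5 N there can tip the stopped carrier
- beaker: glass beaker, 56 mm across, 69 mm high, bystander; origin under its centre
- bench_timer: white bench timer, 66 x 66 x 18 mm, bystander; origin under its centre
- pipette: pipette lying near the bench's front edge, 287 mm long, bystander; origin under its centre
Not all that is in view belongs to the job. What is shaped like the carrier but green or orange is not meant.

How it is judged:
On the way, in this order (a step that is already met when the one before it is completed fails the run):
1. the shoe is behind the lip, in the channel, below the top of the lip (x of carrier_shoe in the frame of rail_track between -0.008 and 0.008 m and y of carrier_shoe in the frame of rail_track between -0.11 and 0.11 m and z of carrier_shoe in the frame of rail_track below 0.013 m), for 0.05 s.
2. the shoe has dropped into the pocket (x of carrier_shoe in the frame of rail_track between -0.008 and 0.008 m and y of carrier_shoe in the frame of rail_track between -0.11 and 0.11 m and z of carrier_shoe in the frame of rail_track below -0.009 m), for 0.2 s.
At the end, for the whole second after the job is handed in: the shoe is in the channel behind the lip and in the pocket (underside more than 9 mm below the channel's floor), the carrier hangs within 0.15 rad of upright and is still (under 30 mm/s) (all of step 2 and z of carrier_shoe in the frame of rail_track above -0.016 m and angle between carrier's own z axis and vertical below 0.15 rad and linear speed of carrier below 0.03 m/s); the robot touches nothing.
It fails at once if the carrier is tipped by more than 0.6 rad (angle between carrier's own z axis and vertical above 0.6 rad).
It fails at once if the beaker, the timer or the pipette is moved by more than 30 mm (distance of any of beaker, bench_timer, pipette from where it was at the start of the episode above 0.03 m).
It also fails if it takes over 64 s, if anything falls off the work surface, if the arm or the gripper's body presses on something with over 40 N, if the wrist force passes 120 N, or if a joint passes its speed limit or range.

## Robot

A 6-joint arm with a two-finger parallel gripper is mounted at the origin on a cart in front of the work surface, level with it; the furniture and walls round the work are solid. World frame = base frame: x ahead of the robot, y to its left, z up, the work surface at z = 0. Lengths are in m, angles in rad, forces in N, time in s.
With the tool pointing down it reaches from about 0.275 to 1 m from the base axis. Payload 8.4 kg.
Tool frame: the origin (TCP) lies at the very end of the fingers, on their centre line; the grasp point (between the pads) lies 19 mm behind it; z points along the fingers, y is the line along which they close (so a half turn about z gives the same grasp; the last joint's range is limited). The gripper opens to 85 mm and grips with 20 to 120 N. Pads are 22 mm wide; open, the fingers measure 114 mm over their backs; the gripper's body (76 mm by 85 mm) begins 54 mm behind the grasp point. The pads swing forward as they close: fully open they stand 13 mm farther back than shut.
Start: joints at [-0.002, 0.353, 1.633, -0, 1.155, -0.002], TCP at [0.625, -0, 0.231] pointing down, gripper open.
Joint ranges: [-2.63, 2.63], [-0.92, 2.1], [0.06, 2.66], [-1.3, 4.44], [0, 2.69], [-3.02, 3.02]. Speed limits (rad/s): [2.22, 2.22, 2.79, 3.14, 3.14, 3.14].

## Interface

Orientations are given as a unit quaternion [w, x, y, z].
In Python, from workcell import telemetry, imaging, ctrl gives the robot as it stands.
- The arm moves only by the shell command python3 -m crank 'ROWS' [FORCE]. ROWS is JSON, a list that holds one entry, the list of rows, each a list of 7 numbers: the turn, a rotation vector about the tool's x, y, z in degrees, then the shift along the tool's x, y, z in mm, then the finger opening in mm, from 0 to 85.4. In form: [[[rx, ry, rz, tx, ty, tz, hand], ...]]. A call has 1 to 20 rows; each row is the pose to reach, as a shift and turn from the pose commanded when the call began, along the tool's axes at that moment; what a row does not reach only later rows make up. A row lasts 1/12 s, in which the tool goes at most 41.7 mm and 7.16 degrees, less where a joint would pass 70% of its speed; a pose out of reach is approached as far as the arm can. A call with a gripper value outside its range is refused whole. The fingers move at their own pace and stop on an object; FORCE is the grip in N (left out, the last holds). Time passes only in rows, so rows that repeat a pose let the fingers close. It gives the time, the measured TCP pose, the force, the opening and the grip force at its end, in the units of the state.
- telemetry.sense(): the state, without advancing time (a new reading comes with each control period).
- imaging.capture(name): name is "scene" or "side" or "wrist"; returns a dict with "frame" (420x560x3 uint8, red, green, blue), "depth" (420x560 float32, m along the optical axis (not along the pixel's ray), 0 where there is no reading), "fovy" (degrees; the focal length in pixels is half the picture's height over the tangent of half this angle, whatever the lens; pixels are square), "cx", "cy" (the principal point, pixels), "extrinsics" (4x4, takes a point from world to camera coordinates). Camera axes: x right, y down, z forward; pixel columns grow to the right and rows downward; lengths in m; the calibration is good to about 2 mm. A picture is of the moment at which its call begins.
- ctrl.sign_off(): hands the job in; it is judged then, once.
The state is a dict: "time": time; "q": joint angles; "joint_vel": joint speeds; "joint_torque": joint torques, N m; "ee_pos": TCP position; "orientation": TCP orientation; "wrist_force": force on the tool from outside, world axes, zero at the start; "moment": the same for the moment, N m; "gripper_width": finger opening in m; "grip_force": force on a finger pad.
Only numpy, scipy, OpenCV 4.12 (cv2) and the standard library are available. Lean on these libraries where they do the work, as an engineer would, in place of code of your own. Each camera call takes 0.05 s, during which the arm holds its last target. There are 200 camera calls.

## Working session

There is one attempt and no reset: what is moved stays moved. The work goes in short steps, Python scripts to look and compute and a shell command to move; the robot and the scene stay as the last step left them, time stands still between calls to the robot, and variables do not carry over. Pictures are saved under pics/ and viewed, at most 10 in all, crops included, and the job is handed in when it is done.

```bash
mkdir -p pics; cat > h.py <<'E'
import numpy as np,cv2
from workcell import telemetry,imaging,ctrl
def cap(n):
    c=imaging.capture(n); c['f']=210/np.tan(np.radians(c['fovy'])/2); return c
def pts(c):
    d=c['depth']; v,u=np.mgrid[:420,:560]
    P=np.stack([(u-c['cx'])/c['f']*d,(v-c['cy'])/c['f']*d,d,np.ones_like(d)],-1)
    W=P@np.linalg.inv(c['extrinsics']).T
    W=W[...,:3]; W[d==0]=np.nan; return W
def save(c,n): cv2.imwrite('pics/'+n,c['frame'][...,::-1])
E
python3 - <<'E'
from h import *
import pickle
a=cap('scene');b=cap('side')
pickle.dump((a,b),open('ab.pkl','wb'))
save(a,'scene0.png');save(b,'side0.png')
s=telemetry.sense();print(s['ee_pos'],s['orientation'],s['time'])
E
```

```text
[ 6.24575815e-01 -2.18089865e-06  2.30637184e-01] [-4.44347313e-04  7.07108226e-01  7.07105052e-01 -4.53008905e-04] 0.1
```

View pics/scene0.png

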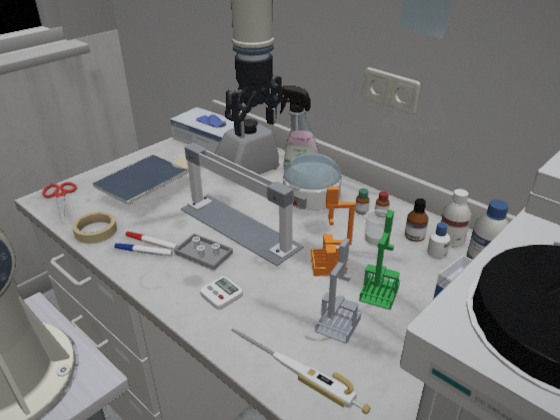

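View pics/side0.png

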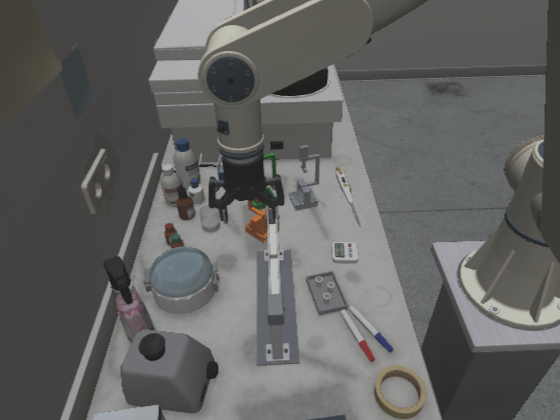

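The scene view shows three carrier shapes: orange at (335,235), green at (382,260) and steel-grey at (340,295), which is at (305,180) in the side view. The grey one is the steel carrier. The rail runs from (195,170) to (285,220), the timer is at (222,291), and the pipette at (310,375).

```bash
python3 - <<'E'
from h import *
import pickle
a,b=pickle.load(open('ab.pkl','rb'))
i1=cv2.resize(a['frame'][220:345,290:400],None,fx=4,fy=4,interpolation=2)
i2=cv2.resize(b['frame'][135:220,240:340],None,fx=3.5,fy=3.5,interpolation=2)
H=max(i1.shape[0],i2.shape[0]);o=np.zeros((H,i1.shape[1]+i2.shape[1],3),np.uint8)
o[:i1.shape[0],:i1.shape[1]]=i1;o[:i2.shape[0],i1.shape[1]:]=i2
cv2.imwrite('pics/crop.png',o[...,::-1])
A=pts(a);B=pts(b)
def rep(W,r,n,zs):
    p=W[r].reshape(-1,3)
    for z0,z1 in zs:
        q=p[(p[:,2]>z0)&(p[:,2]<z1)]
        if len(q)>3: print(n,z0,z1,len(q),np.percentile(q,[2,50,98],axis=0).round(4).tolist())
zs=[(.01,.06),(.06,.075),(.08,.15),(.15,.165),(.165,.21)]
rep(A,np.s_[225:345,316:362],'A car',zs)
rep(B,np.s_[140:212,288:322],'B car',zs)
zs=[(.004,.012),(.13,.14),(.14,.153),(.16,.175)]
rep(A,np.s_[140:260,175:305],'A rail',zs)
rep(B,np.s_[220:365,250:300],'B rail',zs)
for n,W,uv in [('timer',A,(222,291)),('pip',A,(310,375)),('pip tip',A,(240,335)),('pip end',A,(362,405)),('green top',A,(389,215)),('orange',A,(330,240)),('orange2',A,(335,195))]:
    print(n,W[uv[1],uv[0]].round(3))
E
```

```text
A car 0.01 0.06 1252 [[0.4486, -0.3836, 0.0107], [0.4994, -0.3291, 0.0248], [0.6232, -0.1977, 0.059]]
A car 0.06 0.075 550 [[0.4405, -0.377, 0.0603], [0.4932, -0.3299, 0.0634], [0.6338, -0.2045, 0.0713]]
A car 0.08 0.15 386 [[0.4391, -0.3637, 0.0818], [0.4476, -0.3572, 0.1207], [0.6372, -0.2526, 0.1482]]
A car 0.15 0.165 159 [[0.4395, -0.3631, 0.1505], [0.4575, -0.3556, 0.1602], [0.4922, -0.3483, 0.1643]]
A car 0.165 0.21 192 [[0.4716, -0.3552, 0.166], [0.4775, -0.3509, 0.1865], [0.4954, -0.3438, 0.1982]]
B car 0.01 0.06 678 [[0.4114, -0.5758, 0.0111], [0.4875, -0.3631, 0.0285], [0.5203, -0.3117, 0.0578]]
B car 0.06 0.075 276 [[0.4137, -0.5762, 0.0604], [0.4772, -0.374, 0.0655], [0.5163, -0.3175, 0.0745]]
B car 0.08 0.15 130 [[0.4413, -0.5706, 0.0803], [0.4502, -0.3543, 0.1246], [0.4974, -0.3343, 0.1492]]
B car 0.15 0.165 85 [[0.4433, -0.3604, 0.1515], [0.4689, -0.349, 0.1598], [0.4972, -0.342, 0.1644]]
B car 0.165 0.21 102 [[0.4751, -0.3513, 0.1658], [0.4865, -0.3448, 0.1844], [0.4974, -0.339, 0.1994]]
A rail 0.004 0.012 2802 [[0.4212, -0.1393, 0.0041], [0.5667, 0.0223, 0.0061], [0.
[... 245 characters left out ...]
822 [[0.5586, -0.1384, 0.1602], [0.5709, -0.0086, 0.1654], [0.5881, 0.1726, 0.1692]]
B rail 0.004 0.012 2546 [[0.5316, -0.1422, 0.0041], [0.5622, 0.0504, 0.0063], [0.6198, 0.1829, 0.0102]]
B rail 0.13 0.14 121 [[0.5622, -0.0907, 0.1311], [0.5756, 0.0297, 0.1376], [0.5876, 0.1811, 0.1399]]
B rail 0.14 0.153 522 [[0.5634, -0.0903, 0.1417], [0.576, 0.052, 0.1498], [0.5854, 0.1802, 0.1524]]
B rail 0.16 0.175 647 [[0.5603, -0.0795, 0.1618], [0.5746, 0.138, 0.1669], [0.5881, 0.1799, 0.17]]
timer [ 0.387 -0.133  0.018]
pip [ 0.345 -0.396  0.024]
pip tip [ 0.334 -0.24   0.013]
pip end [ 0.362 -0.49   0.017]
green top [ 0.598 -0.361  0.199]
orange [ 0.608 -0.226  0.069]
orange2 [ 0.608 -0.231  0.182]
```

View pics/crop.png

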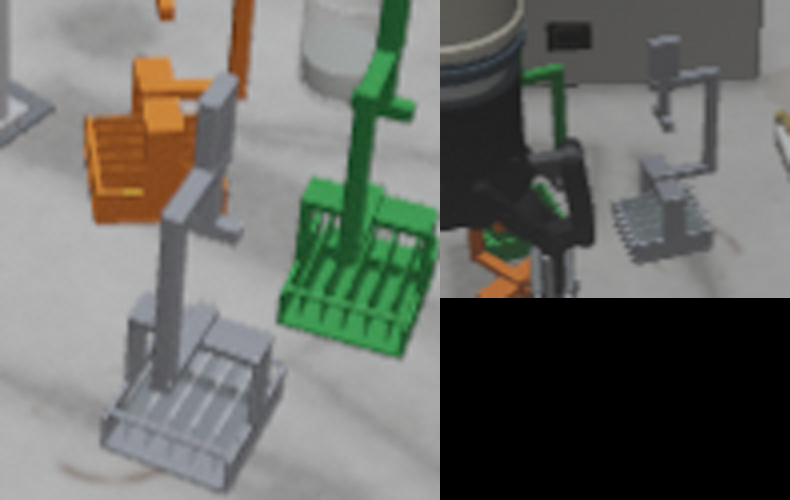

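The crop confirms the steel-grey carrier at scene (340,295), with its tab top at about (345,242). Green and orange are ruled out. Next I'll fit the yaws and take a wrist look at the channel.

```bash
python3 - <<'E'
from h import *
import pickle
a,b=pickle.load(open('ab.pkl','rb'))
w=cap('wrist');save(w,'wrist0.png')
A=pts(a);B=pts(b);W=pts(w)
def fit(q):
    (vx,vy,x,y)=cv2.fitLine(q[:,:2].astype(np.float32),cv2.DIST_HUBER,0,.001,.001).ravel();return np.degrees(np.arctan2(vy,vx)),x,y
for n,M,r in [('A',A,np.s_[225:345,316:362]),('B',B,np.s_[140:212,288:322])]:
    p=M[r].reshape(-1,3);m=(p[:,0]>.43)&(p[:,0]<.51)&(p[:,1]>-.375)&(p[:,1]<-.325)
    q=p[m&(p[:,2]>.15)];print(n,'bridge+tab',fit(q))
    q=p[m&(p[:,2]>.165)];print(n,'tab',fit(q),q.min(0),q.max(0))
    q=p[m&(p[:,2]>.195)];print(n,'tabtop',len(q),q.min(0),q.max(0))
    q=p[m&(p[:,2]>.08)&(p[:,2]<.145)&(p[:,0]<.455)];print(n,'stem',np.median(q,0))
for n,M in [('A',A),('B',B),('W',W)]:
    p=M.reshape(-1,3);m=(p[:,0]>.54)&(p[:,0]<.61)&(p[:,1]>-.16)&(p[:,1]<.2)
    q=p[m&(p[:,2]>.160)&(p[:,2]<.173)]
    if len(q)>9:
        print(n,'rail top',len(q),fit(q),np.percentile(q,[1,99],axis=0).round(4).tolist())
    q=p[m&(p[:,2]>.13)&(p[:,2]<.156)&(abs(p[:,0]-.574)<.006)&(abs(p[:,1]-.018)<.1)];print(n,'floor',len(q))
    for y in np.arange(-.09,.12,.01):
        k=q[abs(q[:,1]-y)<.005]
        if len(k):print(round(y,3),len(k),np.percentile(k[:,2],[5,50,95]).round(4),end=';')
    print()
E
```

```text
A bridge+tab (np.float32(9.292385), np.float32(0.48170546), np.float32(-0.35186374))
A tab (np.float32(5.7254), np.float32(0.48164442), np.float32(-0.35112634)) [ 0.47093006 -0.35537778  0.16500335] [ 0.49726818 -0.34016201  0.1985801 ]
A tabtop 51 [ 0.47235862 -0.35384912  0.19511231] [ 0.49646466 -0.34016201  0.1985801 ]
A stem [ 0.44130502 -0.36080439  0.11298335]
B bridge+tab (np.float32(15.647241), np.float32(0.4844154), np.float32(-0.34483558))
B tab (np.float32(13.46108), np.float32(0.48703575), np.float32(-0.3441159)) [ 0.47493122 -0.35251164  0.16531535] [ 0.49748642 -0.33746286  0.1998846 ]
B tabtop 22 [ 0.47527076 -0.35251164  0.19507733] [ 0.49735142 -0.33896462  0.1998846 ]
B stem [ 0.44674977 -0.35542453  0.11339596]
A rail top 822 (np.float32(-89.48934), np.float32(0.57280684), np.float32(0.0036784655)) [[0.5581, -0.1388, 0.1601], [0.5891, 0.1758, 0.1696]]
A floor 2
-0.07 2 [0.1379 0.14   0.142 ];
B rail top 740 (np.float32(-87.400566), np.float32(0.5780448), np.float32(0.04820316)) [[0.5599, -0.1304, 0.161], [0.5916, 0.1803, 0.1703]]
B floor 366
-0.08 10 [0.1484 0.149
[... 705 characters left out ...]
.1181, 0.1603], [0.5917, 0.1415, 0.17]]
W floor 4153
-0.08 103 [0.1499 0.151  0.1539];-0.07 142 [0.15   0.1509 0.1534];-0.06 154 [0.1501 0.1508 0.1529];-0.05 155 [0.15   0.1511 0.1537];-0.04 169 [0.1499 0.1511 0.1532];-0.03 174 [0.15   0.1509 0.1535];-0.02 187 [0.1499 0.1509 0.154 ];-0.01 190 [0.1499 0.1509 0.1536];-0.0 199 [0.1499 0.151  0.1538];0.01 273 [0.1382 0.1487 0.1527];0.02 211 [0.1379 0.1391 0.1518];0.03 198 [0.1378 0.139  0.1472];0.04 187 [0.138  0.1389 0.148 ];0.05 176 [0.1382 0.1503 0.1518];0.06 233 [0.1498 0.1509 0.1522];0.07 247 [0.1498 0.1509 0.152 ];0.08 251 [0.1498 0.1508 0.1521];0.09 252 [0.1498 0.1508 0.1519];0.1 280 [0.1498 0.1509 0.152 ];0.11 282 [0.1497 0.1509 0.152 ];
```

View pics/wrist0.png

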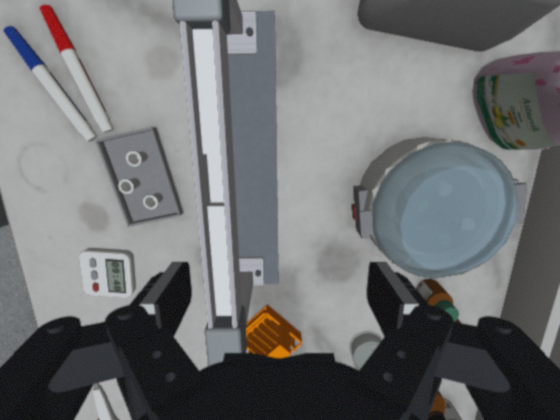

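The wrist view shows the white channel floor with a dark step at about (215,205). Depth puts the pocket at world y of about 0.01 to 0.05. I'll fit the rail axis from this view and move above the carrier's tab.

```bash
cat > rail.py <<'E'
from h import *
def rail(w):
    W=pts(w);p=W.reshape(-1,3);p=p[(abs(p[:,0]-.575)<.03)&(p[:,1]>-.085)&(p[:,1]<.125)]
    t=p[(p[:,2]>.163)&(p[:,2]<.169)]
    L=[]
    for y in np.arange(-.08,.12,.01):
        k=t[abs(t[:,1]-y)<.004][:,0]
        if len(k)>10: L.append((y,k.min(),k.max()))
    L=np.array(L);c=np.polyfit(L[:,0],(L[:,1]+L[:,2])/2,1);print('mid x at y=0',c[1],'yaw deg',-np.degrees(np.arctan(c[0])),'width',np.median(L[:,2]-L[:,1]), 'edges slopes',np.degrees(np.polyfit(L[:,0],L[:,1],1)[0]),np.degrees(np.polyfit(L[:,0],L[:,2],1)[0]))
    f=p[abs(p[:,0]-np.polyval(c,p[:,1]))<.003]
    ys=np.arange(0,.07,.002);print([(round(y*1e3),round(float(np.median(f[abs(f[:,1]-y)<.001][:,2]))*1e3,1) if (abs(f[:,1]-y)<.001).any() else 0) for y in ys])
E
python3 - <<'E'
from rail import *
rail(cap('wrist'))
E
python3 -m crank '[[[0,0,14,-60,-20,-60,85],[0,0,28,-140,-50,-70,85],[0,0,76,-348,-140,-70,85],[0,0,76,-348,-140,-70,85],[0,0,76,-348,-140,-70,85],[0,0,76,-348,-140,-70,85],[0,0,76,-348,-140,-70,85],[0,0,76,-348,-140,-70,85],[0,0,76,-348,-140,-70,85],[0,0,76,-348,-140,-70,85],[0,0,76,-348,-140,-70,85],[0,0,76,-348,-140,-70,85],[0,0,76,-348,-140,-70,85],[0,0,76,-348,-140,-70,85],[0,0,76,-348,-140,-70,85],[0,0,76,-348,-140,-70,85]]]'
python3 - <<'E'
from h import *
w=cap('wrist');save(w,'wrist1.png');W=pts(w)
p=W.reshape(-1,3);m=(p[:,0]>.42)&(p[:,0]<.53)&(p[:,1]>-.40)&(p[:,1]<-.29)
for z0,z1 in [(.150,.168),(.190,.205)]:
    q=p[m&(p[:,2]>z0)&(p[:,2]<z1)]
    if len(q)>5:print(z0,len(q),cv2.minAreaRect((q[:,:2]*1000).astype(np.float32)),np.median(q[:,2]))
s=telemetry.sense();print(s['ee_pos'],s['q'],s['time'],np.linalg.inv(w['extrinsics'])[:3,3])
E
```

```text
mid x at y=0 0.576509957681922 yaw deg 0.7107258259570706 width 0.023982726607536753 edges slopes -0.7462773608558053 -0.6752472026362617
[(0, 150.3), (2, 150.5), (4, 150.8), (6, 150.3), (8, 281.7), (10, 277.3), (12, 284.3), (14, 291.3), (16, 138.1), (18, 138.6), (20, 138.4), (22, 138.7), (24, 138.9), (26, 139.1), (28, 138.1), (30, 138.7), (32, 138.2), (34, 138.5), (36, 138.9), (38, 138.6), (40, 138.4), (42, 138.9), (44, 138.2), (46, 138.7), (48, 138.6), (50, 150.4), (52, 150.6), (54, 150.5), (56, 150.7), (58, 150.4), (60, 150.5), (62, 150.4), (64, 150.8), (66, 150.7), (68, 150.7)]
time: 1.53
ee_pos: [0.4853, -0.3473, 0.3012]
orientation: [-0.0, 0.992, 0.123, -0.0]
wrist_force: [0.2, -0.2, 0.5]
gripper_width: 0.0848
grip_force: 0.0
0.15 222 ((469.4757995605469, -351.2601013183594), (57.82545471191406, 9.931746482849121), 15.770126342773438) 0.16276933599231494
0.19 330 ((485.86566162109375, -346.88592529296875), (24.059785842895508, 9.495756149291992), 14.347994804382324) 0.19858314635036084
[ 0.48532401 -0.34740031  0.30128006] [-6.23770757e-01  2.51147797e-01  1.61599070e+00 -2.29472389e-06
  1.27447559e+00  7.00649130e-01] 1.5833 [ 0.5557472  -0.32868072  0.44462961]
```

View pics/wrist1.png

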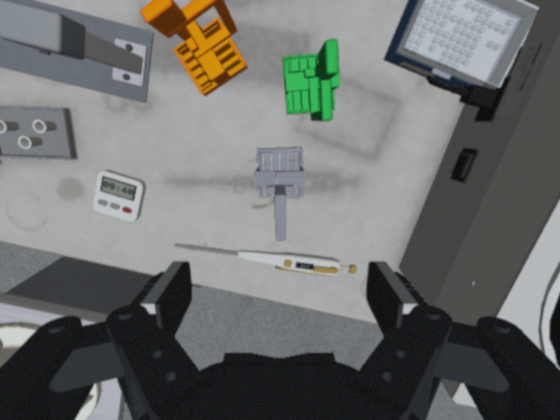

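The wrist view shows the steel carrier centred at about (281,185), clear of the pipette at (270,255). The tab is at (0.486, -0.347) with a yaw of about 15° and a top height of 0.1985, which matches the given size. Now I'll descend and grip.

```bash
python3 -m crank '[[[0,0,-1,1,0,40,85],[0,0,-1,1,0,80,85],[0,0,-1,1,0,110,85],[0,0,-1,1,0,125,85],[0,0,-1,1,0,133,85],[0,0,-1,1,0,133,85],[0,0,-1,1,0,133,5],[0,0,-1,1,0,133,5],[0,0,-1,1,0,133,5],[0,0,-1,1,0,133,5],[0,0,-1,1,0,133,5],[0,0,-1,1,0,133,5],[0,0,-1,1,0,133,5],[0,0,-1,1,0,133,5],[0,0,-1,1,0,133,5]]]' 40
```

```text
time: 2.83
ee_pos: [0.4863, -0.3482, 0.1689]
orientation: [0.0, 0.991, 0.131, 0.0]
wrist_force: [0.2, -1.2, 5.4]
gripper_width: 0.0094
grip_force: 40.7
```

```bash
python3 -m crank '[[[0,0,0,0,0,-10,5],[0,0,0,0,0,-25,5],[0,0,0,0,0,-42,5],[0,0,0,0,0,-54,5],[0,0,0,0,0,-57,5],[0,0,0,0,0,-57,5],[0,0,0,0,0,-57,5]]]'
python3 -m crank '[[[0,0,1,2,-9,0,5],[0,0,3,6,-27,0,5],[0,0,5,11,-51,0,5],[0,0,7,17,-79,0,5],[0,0,9,24,-110,0,5],[0,0,11,31,-142,0,5],[0,0,13,38,-174,0,5],[0,0,14.3,45,-206,0,5],[0,0,14.3,51,-237,0,5],[0,0,14.3,57,-264,0,5],[0,0,14.3,62,-287,0,5],[0,0,14.3,66,-303,0,5],[0,0,14.3,67,-311,0,5],[0,0,14.3,67,-311,0,5],[0,0,14.3,67,-311,0,5],[0,0,14.3,67,-311,0,5]]]'
python3 - <<'E'
from rail import *
from h import *
w=cap('side');save(w,'side1.png');W=pts(w)
a=cap('scene')
i1=cv2.resize(w['frame'][150:330,200:350],None,fx=2.6,fy=2.6);i2=cv2.resize(a['frame'][130:310,170:320],None,fx=2.6,fy=2.6)
cv2.imwrite('pics/c2.png',np.hstack([i1,i2])[...,::-1])
E
```

```text
time: 3.42
ee_pos: [0.4855, -0.3474, 0.2246]
orientation: [-0.0, 0.991, 0.131, -0.0]
wrist_force: [-0.0, 0.0, -7.1]
gripper_width: 0.009
grip_force: 39.4
time: 4.75
ee_pos: [0.4702, -0.0309, 0.225]
orientation: [0.0, 1.0, 0.006, -0.0]
wrist_force: [0.4, -0.9, -5.4]
gripper_width: 0.0094
grip_force: 39.4
```

View pics/c2.png

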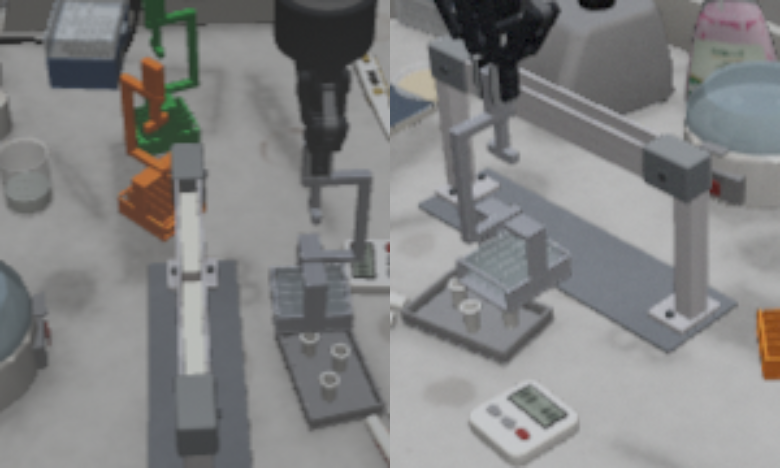

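The crops show the carrier hanging upright from the gripper in front of the rail, with its shoe above the lip line in the left crop at (315,215). The timer is clear. Now I'll go over the lip.

```bash
python3 -m crank '[[[0,0,0,10,0,0,5],[0,0,0,25,0,0,5],[0,0,0,42,0,0,5],[0,0,0,58,0,0,5],[0,0,0,74,0,0,5],[0,0,0,88,0,0,5],[0,0,0,99,0,0,5],[0,0,0,105,0,0,5],[0,0,0,107,0,0,5],[0,0,0,107,0,0,5],[0,0,0,107,0,0,5],[0,0,0,107,0,0,5]]]'
python3 - <<'E'
from h import *
b=cap('side');B=pts(b);a=cap('scene');A=pts(a)
i1=cv2.resize(b['frame'][170:330,200:330],None,fx=3,fy=3);i2=cv2.resize(a['frame'][120:280,170:300],None,fx=3,fy=3)
cv2.imwrite('pics/c3.png',np.hstack([i1,i2])[...,::-1])
for n,M in (('A',A),('B',B)):
    p=M.reshape(-1,3);m=(abs(p[:,0]-.577)<.02)&(abs(p[:,1]+.03)<.03)
    q=p[m&(p[:,2]>.172)&(p[:,2]<.186)]
    if len(q):print(n,len(q),np.percentile(q,[3,50,97],axis=0).round(4).tolist())
E
```

```text
time: 5.85
ee_pos: [0.5764, -0.0287, 0.2252]
orientation: [-0.0, 1.0, 0.006, -0.0]
wrist_force: [-0.4, 0.2, -6.1]
gripper_width: 0.0093
grip_force: 39.4
A 59 [[0.5694, -0.0448, 0.1741], [0.5721, -0.0329, 0.1811], [0.5786, -0.0155, 0.1855]]
B 20 [[0.5735, -0.024, 0.1766], [0.5758, -0.0156, 0.1827], [0.5782, -0.0135, 0.1856]]
```

View pics/c3.png

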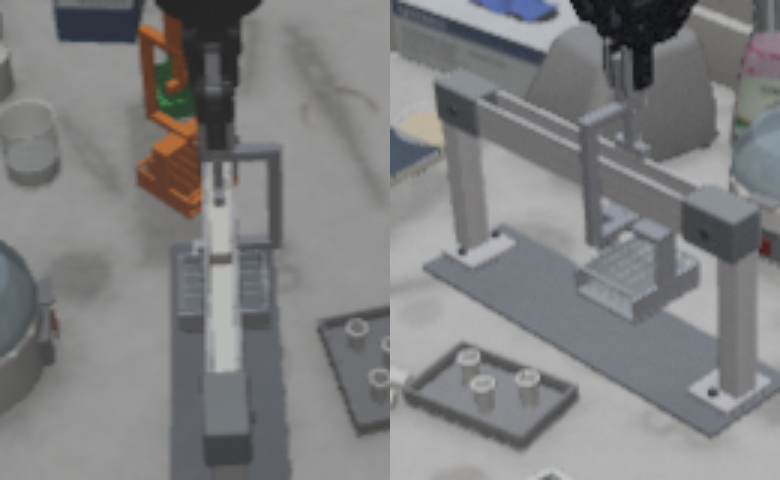

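The shoe is behind the lip and over the white channel at left crop (218,195). It spans y -0.045 to -0.0145, which is on the plain floor. Now I'll lower it.

```bash
python3 -m crank '[[[0,0,0,0.5,0,6,5],[0,0,0,0.5,0,12,5],[0,0,0,0.5,0,17,5],[0,0,0,0.5,0,20,5],[0,0,0,0.5,0,22,5],[0,0,0,0.5,0,22,5],[0,0,0,0.5,0,22,5],[0,0,0,0.5,0,22,5]]]'
python3 -m crank '[[[0,0,0,0,0,1,5],[0,0,0,0,0,2,5],[0,0,0,0,0,3,5],[0,0,0,0,0,3,5],[0,0,0,0,0,3,5],[0,0,0,0,0,3,5]]]'
```

```text
time: 6.62
ee_pos: [0.5779, -0.0287, 0.2035]
orientation: [0.0, 1.0, 0.006, 0.0]
wrist_force: [1.1, -0.3, -5.5]
gripper_width: 0.0097
grip_force: 39.4
time: 7.12
ee_pos: [0.578, -0.0287, 0.2008]
orientation: [0.0, 1.0, 0.006, 0.0]
wrist_force: [-0.8, 0.5, 1.1]
gripper_width: 0.0094
grip_force: 40.5
```

Contact with the floor is felt at TCP z of about 0.201. I'll ease off 1.5 mm, slide along to the pocket, then feel downwards.

```bash
python3 -m crank '[[[0,0,0,-0.5,0,-1.5,5],[0,0,0,-0.5,-5,-1.5,5],[0,0,0,-0.5,-13,-1.5,5],[0,0,0,-0.5,-23,-1.5,5],[0,0,0,-0.5,-34,-1.5,5],[0,0,0,-0.5,-44,-1.5,5],[0,0,0,-0.5,-52,-1.5,5],[0,0,0,-0.5,-57,-1.5,5],[0,0,0,-0.5,-57,-1.5,5],[0,0,0,-0.5,-57,-1.5,5],[0,0,0,-0.5,-57,-1.5,5]]]'
python3 -m crank '[[[0,0,0,0,0,1,5],[0,0,0,0,0,2,5],[0,0,0,0,0,3,5],[0,0,0,0,0,4,5],[0,0,0,0,0,4,5],[0,0,0,0,0,4,5]]]'
```

```text
time: 8.03
ee_pos: [0.5765, 0.0281, 0.2018]
orientation: [0.0, 1.0, 0.006, -0.0]
wrist_force: [-0.2, -0.0, -5.7]
gripper_width: 0.0095
grip_force: 39.4
time: 8.53
ee_pos: [0.5764, 0.0282, 0.1976]
orientation: [0.0, 1.0, 0.006, -0.0]
wrist_force: [-0.5, 0.0, -5.9]
gripper_width: 0.0094
grip_force: 39.4
```

The shoe is below floor level and still carries its full weight, so it is in the pocket. I'll lower it the rest of the way, about 8.5 mm.

```bash
python3 -m crank '[[[0,0,0,0,0,2,5],[0,0,0,0,0,4,5],[0,0,0,0,0,6,5],[0,0,0,0,0,7,5],[0,0,0,0,0,8,5],[0,0,0,0,0,8.5,5],[0,0,0,0,0,8.5,5],[0,0,0,0,0,8.5,5],[0,0,0,0,0,8.5,5]]]'
```

```text
time: 9.28
ee_pos: [0.5766, 0.0283, 0.1893]
orientation: [-0.0, 1.0, 0.006, 0.0]
wrist_force: [0.1, -1.0, -5.2]
gripper_width: 0.0093
grip_force: 39.4
```

```bash
python3 -m crank '[[[0,0,0,0,0,0.7,5],[0,0,0,0,0,1,5],[0,0,0,0,0,1,5],[0,0,0,0,0,1,5]]]'
python3 -m crank '[[[0,0,0,0,0,0,13],[0,0,0,0,0,0,18],[0,0,0,0,0,0,25],[0,0,0,0,0,0,35],[0,0,0,0,0,0,40],[0,0,0,0,0,0,40],[0,0,0,0,0,0,40],[0,0,0,0,0,-10,40],[0,0,0,0,0,-30,40],[0,0,0,0,0,-60,40],[0,0,0,0,0,-90,40],[0,0,0,0,0,-120,40],[0,0,0,0,0,-120,40],[0,0,0,0,0,-120,40]]]'
python3 - <<'E'
from h import *
b=cap('side');B=pts(b);a=cap('scene');A=pts(a)
i1=cv2.resize(b['frame'][170:330,200:330],None,fx=3,fy=3);i2=cv2.resize(a['frame'][120:280,170:300],None,fx=3,fy=3)
cv2.imwrite('pics/c4.png',np.hstack([i1,i2])[...,::-1])
w=cap('wrist')
for n,M in (('A',A),('B',B),('W',pts(w))):
    p=M.reshape(-1,3);m=(abs(p[:,0]-.577)<.02)&(abs(p[:,1]-.028)<.03)
    q=p[m&(p[:,2]>.205)&(p[:,2]<.24)]
    if len(q):print(n,len(q),np.percentile(q,[1,50,99],axis=0).round(4).tolist())
E
```

```text
time: 9.62
ee_pos: [0.5768, 0.0283, 0.1889]
orientation: [-0.0, 1.0, 0.006, 0.0]
wrist_force: [-2.1, 0.7, 2.1]
gripper_width: 0.0091
grip_force: 40.4
time: 10.78
ee_pos: [0.5775, 0.0283, 0.3109]
orientation: [-0.0, 1.0, 0.006, 0.002]
wrist_force: [-0.9, 0.6, -1.2]
gripper_width: 0.0399
grip_force: 0.0
A 73 [[0.5628, 0.022, 0.2053], [0.5721, 0.0247, 0.2134], [0.5871, 0.0334, 0.22]]
B 89 [[0.565, 0.023, 0.2051], [0.5757, 0.0314, 0.2151], [0.5877, 0.035, 0.2197]]
W 372 [[0.5649, 0.0247, 0.2057], [0.5782, 0.0293, 0.2185], [0.5883, 0.0339, 0.2203]]
```

View pics/c4.png

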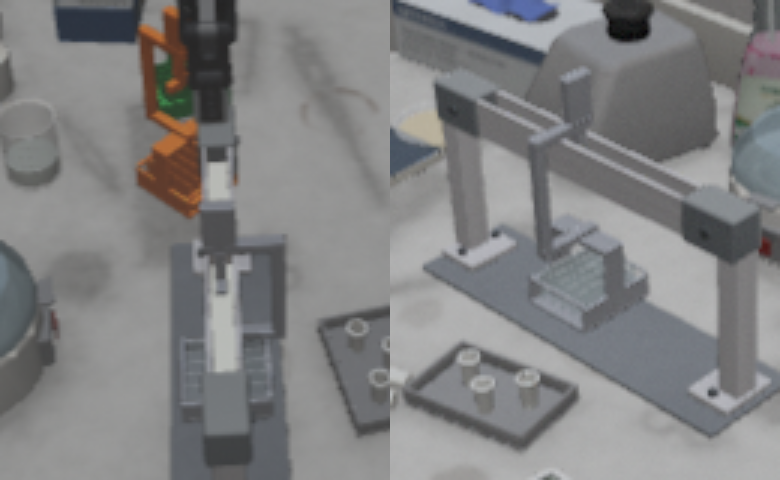

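The crops show the carrier hanging upright and free of the gripper (right crop (575,95) tab). The tab top is at 0.2185, which puts the shoe at about 0.1385, or -12 mm from the floor: fully home.

```bash
python3 -m crank '[[[0,0,0,0,0,0,40],[0,0,0,0,0,0,40],[0,0,0,0,0,0,40],[0,0,0,0,0,0,40],[0,0,0,0,0,0,40],[0,0,0,0,0,0,40]]]'
python3 -c "from workcell import ctrl;print(ctrl.sign_off())"
```

```text
time: 11.43
ee_pos: [0.5765, 0.0283, 0.3081]
orientation: [0.0, 1.0, 0.006, -0.0]
wrist_force: [-0.4, -0.3, 0.7]
gripper_width: 0.0395
grip_force: 0.0
the job is handed in; nothing more can be done
None
```

The steel carrier is hanging upright in the rail pocket, its shoe about 12 mm below the channel floor, with the gripper clear; I handed the job in at about 11.4 s, and no verdict came back.

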